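# Let a jar out of the rolling dispenser and catch it softly

### The job

Let the glass jar out of the sloping dispenser: press the release plunger fully down so that the jar rolls out from under the wire cage on its own, then take the catcher by its knob and move it along with the jar, so that the jar runs gently onto the sprung pad (pressing it in by less than 10 mm) and is slowed down softly. Bring jar and catcher fully down to the lower end, let go and leave the jar lying still there; the hand must not touch the jar, and the other things on the worktop stay where they stand. The catcher may be slid to a good waiting place before the release.

Things in the scene. Friction and masses are not known exactly. Their poses are not given: they have to be found in the camera images.
- rack: Fixed steel jar dispenser; two rails slope down to its -y end by 0.045 rad. Origin: on the worktop under mid-track; x across (robot on the -x side), y along, uphill positive, z up. Rail tops at z = 60 + 45*y(m) mm (50 mm at y = -0.22 m). Side guides: inner faces at x = +-57 mm, 6 mm thick, 22 mm above the rails. Base board 170 x 680 mm, 6 mm thick; end wall at y = -0.34 m.
- jar: Glass jar in a grey silicone sleeve, steel lid: cylinder 73 mm across, 106 mm long, about 0.8 kg, lying across the track in the cage, held by a tab. Origin: its centre; x is its axis, y and z turn as it rolls. Released, it rolls down by itself, gaining 0.08 to 0.15 m/s2 (friction varies); it leaves the cage after 1.6 to 2.2 s and would hit a catcher left at the lower end at 0.25 to 0.33 m/s.
- mouth (a point): Lower end of the wire cage, on the centre line at the height of the jar's centre: rack frame y = 0.033 m, z = 0.098 m. The cage covers the track from here uphill to the rear wall at y = 0.30 m, its wires reach 92 mm above the rails; from here down to the lower end the track is open above.
- rest (a point): Where the jar's centre is when it lies against the pad with the catcher fully at the lower end: rack frame about y = -0.223 m, z = 0.0865 m (36.5 mm above the rails); axes as the rack's.
- catcher (a joint): Position of the catcher along the rails, m: 0 fully at the lower end, 0.17 at its uppermost place; uphill positive. A wooden block 108 x 30 x 26 mm that slides on the rails below the jar, 0.5 kg; it needs about 6 N to slide and stays where it is left, also when the jar leans or runs against it.
- knob (a point): Top centre of the catcher's upright black round knob, 24 mm in diameter, 72 mm tall, its top 100 mm above the rails; moves with the catcher, parallel to the rails. Fingers have free room across the track on both sides of it. The uphill face of the free pad is 56 mm uphill of the knob's axis, so the jar touches the pad when its centre is 93 mm uphill of the knob's axis.
- pad (a joint): How far the catcher's sprung pad is pressed in, m: 0 free, 0.028 bottomed. The pad is a black rubber plate 96 mm wide, from 9 to 53 mm above the rails, on two pins on the uphill side of the catcher; spring 150 N/m, damping 4 N s/m. A jar leaning on it at rest presses it in by 2 to 7 mm; a jar running onto it 0.1 m/s faster than the catcher by about 6 mm.
- key (a joint): Travel of the release plunger, m: 0 up (the tab holds the jar), 0.022 fully down; the tab is out of the jar's way beyond about 0.015. It needs about 5 N and stays where it is left.
- key_top (a point): Centre of the top of the release plunger's round black cap, 36 mm in diameter and 12 mm thick, 150 mm above the worktop when up, on a thin stem beside the open part of the track, on the robot's side, 97 mm from the middle of the track (rack frame x = -0.097, y = -0.090). Pressed straight down.
- tin_a: Bystander: upright tin, 73 mm in diameter, 106 mm high; origin under its middle.
- tin_b: Bystander: flat upright tin, 84 mm in diameter, 60 mm high; origin under its middle.
- mug: Bystander: white mug, 80 mm in diameter, 90 mm high; origin under its middle.
- mill: Bystander: dark wooden pepper mill, 56 mm in diameter, 165 mm high; origin under its middle.
- candle: Bystander: wide glass jar standing upright, 80 mm in diameter, 85 mm high; origin under its middle.
- spice: Bystander: small amber glass jar, 48 mm in diameter, 100 mm high; origin under its middle.
Mind the look-alikes: they are no part of the job. Leave any pink or red look-alike of the jar alone.

How it is judged:
On the way, in this order (a step that is already met when the one before it is completed fails the run):
1. the plunger is down and the jar rolls out of the cage on its own, untouched (value of joint key above 0.015 m and y of jar in the frame of rack between -0.05 and 0.06 m and linear speed of jar above 0.1 m/s and value of joint pad below 0.003 m and contact force between each of the fingers, the arm and jar below 0.05 N), for 0.1 s.
2. the jar lies still against the pad, the catcher at the lower end (y of jar in the frame of rest between -0.018 and 0.018 m and z of jar in the frame of rest between -0.008 and 0.008 m and linear speed of jar below 0.03 m/s and angular speed of jar below 0.8 rad/s and value of joint catcher below 0.012 m), for 0.3 s.
At the end, for the whole second after the job is handed in: The jar lies still (under 0.03 m/s) on the rails against the pad, its centre within 18 mm of site rest along the rack and 8 mm in height, the catcher is within 12 mm of the lower end, the plunger is still down, and the bystanders are within 30 mm of where they stood (all of step 2 and value of joint key above 0.015 m and distance of each of tin_a, tin_b, mug, mill, candle, spice from where it was at the start of the episode below 0.03 m); the robot touches nothing.
It fails at once if the jar hits the catcher hard (pad pressed in by more than 10 mm) (value of joint pad above 0.01 m).
It fails at once if the hand touches the jar (contact force between any of the fingers, the arm and jar above 0.5 N).
It fails at once if the jar leaves the rails (z of jar in the frame of rack below 0.07 m or z of jar in the frame of rack above 0.125 m).
It fails at once if a bystander is pushed away or knocked over (distance of any of tin_a, tin_b, mug, mill, candle, spice from where it was at the start of the episode above 0.03 m or angle between any of tin_a, tin_b, mug, mill, candle, spice's own z axis and vertical above 0.4 rad).
It also fails if it takes over 38 s, if anything falls off the work surface, if the arm or the gripper's body presses on something with over 40 N, if the wrist force passes 120 N, or if a joint passes its speed limit or range.

### The arm

A 7-joint arm with a two-finger parallel gripper is mounted at the origin on the work surface. World frame = base frame: x ahead of the robot, y to its left, z up, the work surface at z = 0. Lengths are in m, angles in rad, forces in N, time in s.
With the tool pointing down it reaches from about 0.425 to 0.875 m from the base axis. Payload 4.7 kg.
Tool frame: the origin (TCP) lies between the finger pads; the fingertips stand 11 mm ahead of it and the grasp point (between the pads) lies 8 mm behind it; z points along the fingers, y is the line along which they close (so a half turn about z gives the same grasp; the last joint's range is limited). The gripper opens to 87 mm and grips with 3 to 60 N. Pads are 19 mm wide; open, the fingers measure 117 mm over their backs; the gripper's body (75 mm by 190 mm) begins 51 mm behind the grasp point.
Start: joints at [-1.125, 0.321, -0.07, 1.45, 0.023, 1.371, -0.057], TCP at [0.272, 0.59, 0.234] pointing down, gripper open.
Joint ranges: [-2.86, 2.86], [-0.3, 2.09], [-1.38, 1.24], [0.06, 2.45], [-1.56, 4.7], [0.09, 2.05], [-2.69, 2.69]. Speed limits (rad/s): [2.57, 2.57, 3.14, 3.14, 3.14, 3.14, 3.14].

### API

Orientations are given as a rotation vector (axis times angle).
In Python, from bench import ctrl gives the robot as it stands. The module is installed in compiled form; this text tells all that it offers.
- The arm moves only by the shell command python3 -m inch 'ROWS' [FORCE]. ROWS is JSON, a list of rows, each an object with "slide": the shift along the tool's x, y, z scaled (see below), a list of three; "angular": the turn, a rotation vector about the tool's x, y, z scaled (see below), a list of three; "claw": the opening, from -1 (shut) to 1 (fully open). In form: [{"slide": [tx, ty, tz], "angular": [rx, ry, rz], "claw": claw}, ...]. A call has 1 to 10 rows; each row is the pose to reach, as a shift and turn from the pose commanded when the call began, along the tool's axes at that moment; what a row does not reach only later rows make up. The controller multiplies each number of a shift by 0.25 m and each number of a turn by 30 degrees. A row lasts 1/10 s, in which the tool goes at most 50 mm and 8.59 degrees, less where a joint would pass 70% of its speed; a pose out of reach is approached as far as the arm can. A call with a number of a shift or a turn outside -1 to 1 is refused whole. A call with a gripper value outside its range is refused whole. The fingers move at their own pace and stop on an object; FORCE is the grip in N (left out, the last holds). Time passes only in rows, so rows that repeat a pose let the fingers close. It gives the time, the measured TCP pose, the force, the opening and the grip force at its end, in the units of the state.
- ctrl.get_state(): the state, without advancing time (a new reading comes with each control period).
- ctrl.get_image(name): name is "side" or "top"; returns a dict with "color" (384x512x3 uint8, red, green, blue), "depth" (384x512 float32, m along the optical axis (not along the pixel's ray), 0 where there is no reading), "camera_matrix" (3x3 intrinsics, pixels), "extrinsics" (4x4, takes a point from camera to world coordinates). Camera axes: x right, y up, looking along -z (the intrinsics and any distortion apply to the point x, -y, -z); pixel columns grow to the right and rows downward; lengths in m; the calibration is good to about 2 mm. A picture is of the moment at which its call begins.
- ctrl.close_job(): hands the job in; it is judged then, once.
Trained networks look in the newest picture that a camera, given by its name, has taken for a name from the list of things; names that differ only in an ending like _2 or _b are one class to them, and where a whole thing is asked for, a point or a joint stands for the part that bears it (a point fixed in the world has none). Each returns a list of dicts, best first, with "confidence" (0 to 1); they miss things now and then, are a little off and sometimes report something else, mostly with a low value. They report only what shows in the picture. A call takes as long as a camera call. They do not tell look-alikes from the thing itself.
- ctrl.find_in(query, camera): "bbox" ([centre column, centre row, width, height] in pixels, round what is visible of it).
- ctrl.outline_of(query, camera): "mask" (384x512 bool, what is visible of it) and "bbox" ([centre column, centre row, width, height] in pixels, round what is visible of it).
The state is a dict: "time": time; "joint_positions": joint angles; "qd": joint speeds; "joint_torque": joint torques, N m; "position": TCP position; "tool_rot": TCP orientation; "ft_force": force on the tool from outside, world axes, zero at the start; "torque": the same for the moment, N m; "grip_width": opening from 0.0 (shut) to 1.0 (fully open); "grip_force": force on a finger pad.
Only numpy, scipy, OpenCV 4.12 (cv2) and the standard library are available. Lean on these libraries where they do the work, as an engineer would, in place of code of your own. Each camera call takes 0.05 s, during which the arm holds its last target. There are 200 camera calls.

## Working session

There is one attempt and no reset: what is moved stays moved. The work goes in short steps, Python scripts to look and compute and a shell command to move; the robot and the scene stay as the last step left them, time stands still between calls to the robot, and variables do not carry over. Pictures are saved under pics/ and viewed, at most 10 in all, crops included, and the job is handed in when it is done.

```bash
mkdir -p pics
cat > h.py <<'E'
import numpy as np, cv2
from bench import ctrl
from scipy.spatial.transform import Rotation as R
def cloud(im):
    K=im["camera_matrix"];d=im["depth"];v,u=np.mgrid[:384,:512]
    p=np.stack([(u-K[0,2])/K[0,0]*d,-(v-K[1,2])/K[1,1]*d,-d,np.ones_like(d)],-1)
    return (p@im["extrinsics"].T)[...,:3]
E
python3 - <<'E'
from h import *
s=ctrl.get_state();print(s)
o=[]
for c in("top","side"):
    im=ctrl.get_image(c);np.savez(f"/tmp/{c}.npz",**im)
    o.append(im["color"][...,::-1].copy());P=cloud(im)
    for q in("rack","jar","knob","catcher","key_top","pad"):
        for r in ctrl.outline_of(q,c)[:3]:
            m=r["mask"]&(im["depth"]>0);p=P[m]
            print(c,q,round(r["confidence"],2),np.round(r["bbox"]),np.round(np.median(p,0),3),np.round(np.percentile(p,[2,98],axis=0),3).tolist())
    cv2.imwrite(f"pics/{c}0.png",cv2.resize(o[-1],(800,600)))
E
```

```text
{'time': 0.0, 'joint_positions': array([-1.12492066,  0.32181311, -0.0701013 ,  1.45169079,  0.02260043,
        1.37079495, -0.05689517]), 'qd': array([-1.30833806e-03,  1.52839921e-03, -3.59463309e-05, -2.14318742e-03,
       -9.74955743e-07, -9.46078553e-04,  2.95176485e-04]), 'joint_torque': array([ 1.09165820e-03, -4.91306126e+01, -4.03330754e-01, -3.12517869e+01,
       -6.40367414e-02,  4.38136433e-02,  1.66299019e-04]), 'position': array([0.27182404, 0.58983848, 0.23246012]), 'tool_rot': array([-6.72827893e-01, -3.06837077e+00,  2.97212314e-03]), 'ft_force': array([ 0.03501541, -0.63087531, -0.5750485 ]), 'torque': array([-0.04776432, -0.03433743,  0.0205492 ]), 'grip_force': 0.0, 'grip_width': 0.998735641849933}
top rack 0.94 [239. 184. 227.  68.] [0.558 0.056 0.054] [[0.475, -0.256, 0.002], [0.641, 0.382, 0.161]]
top jar 0.97 [257. 247.  44.  40.] [0.364 0.006 0.068] [[0.314, -0.044, 0.043], [0.414, 0.055, 0.076]]
top jar 0.92 [152. 175.  28.  47.] [0.555 0.304 0.138] [[0.511, 0.272, 0.076], [0.61, 0.34, 0.163]]
top jar 0.66 [152. 294.  44.  38.] [0.233 0.308 0.066] [[0.188
[... 728 characters left out ...]
79 0.124] [[0.511, 0.272, 0.097], [0.613, 0.298, 0.142]]
side jar 0.78 [180. 200.  44.  31.] [0.305 0.137 0.062] [[0.251, 0.11, 0.002], [0.36, 0.184, 0.076]]
side knob 0.72 [303. 255.  51.  43.] [ 0.57  -0.159  0.079] [[0.524, -0.176, 0.056], [0.624, -0.107, 0.15]]
side catcher 0.91 [303. 254.  48.  43.] [ 0.571 -0.158  0.079] [[0.525, -0.175, 0.055], [0.627, -0.107, 0.15]]
side catcher 0.44 [198. 160.  28.  35.] [0.396 0.286 0.059] [[0.359, 0.271, 0.006], [0.432, 0.35, 0.091]]
side key_top 0.81 [242. 183.  32.  63.] [ 0.474 -0.001  0.121] [[0.459, -0.028, 0.015], [0.574, 0.282, 0.153]]
side pad 0.69 [298. 246.  35.  18.] [ 0.57  -0.115  0.098] [[0.528, -0.118, 0.065], [0.62, -0.105, 0.107]]
```

View pics/top0.png

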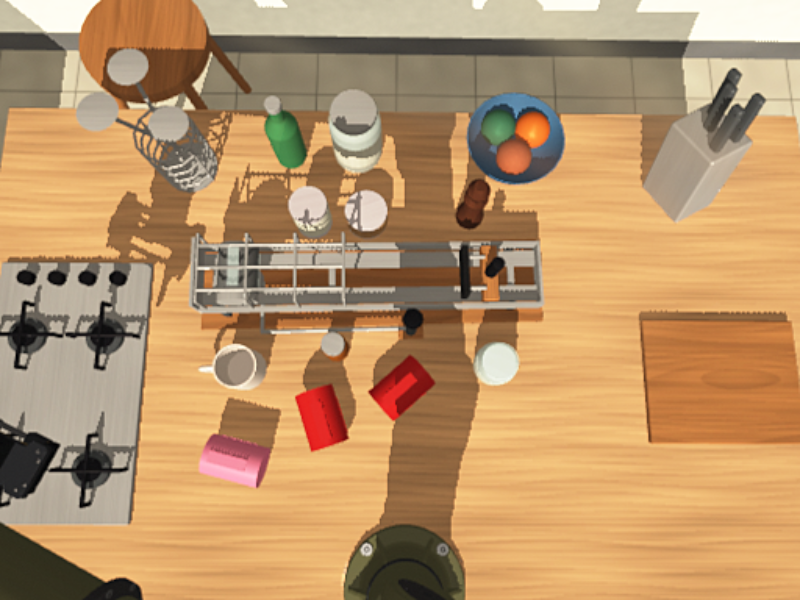

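View pics/side0.png

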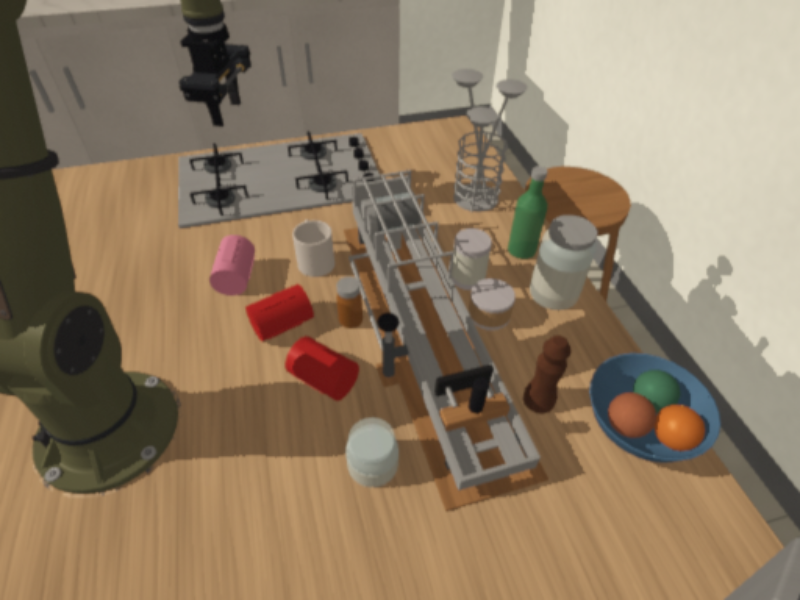

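Run:
```python
from h import *
for c in("top","side"):
    im=dict(np.load(f"/tmp/{c}.npz"));P=cloud(im).reshape(-1,3);ok=im["depth"].ravel()>0
    def st(n,lo,hi):
        m=ok&np.all((P>lo)&(P<hi),1);p=P[m]
        print(c,n,m.sum(),np.round(np.median(p,0),4),np.round(np.r_[p.min(0),p.max(0)],3)) if m.sum() else 0
        return p
    st("knobtop",[.53,-.2,.135],[.62,-.13,.16])
    st("key",[.44,-.04,.14],[.5,.03,.16])
    p=st("board",[.45,-.3,.003],[.67,.45,.010])
    if len(p)>10:
        print(cv2.minAreaRect((p[:,:2]*1000).astype(np.float32)))
    # cage and guides
    p=P[ok&np.all((P>[.47,-.32,.06])&(P<[.65,-.16,.10]),1)]
    g=st("guides",[.47,-.3,.055],[.65,-.19,.1])
    for y in np.arange(-.28,.42,.05):
        q=P[ok&(abs(P[:,1]-y)<.008)&(P[:,0]>.44)&(P[:,0]<.68)&(P[:,2]>.003)]
        if len(q): print(round(y,2),np.round([q[:,0].min(),q[:,0].max(),q[:,2].max()],3))
```

```text
top knobtop 65 [ 0.5793 -0.1645  0.1479] [ 0.569 -0.177  0.136  0.591 -0.152  0.154]
top key 134 [ 0.4791 -0.0115  0.1497] [ 0.463 -0.028  0.141  0.497  0.005  0.155]
top board 3798 [0.5239 0.0517 0.0058] [ 0.45  -0.3    0.003  0.67   0.449  0.01 ]
((559.9655151367188, 74.6334228515625), (219.66624450683594, 748.6173706054688), 0.03470071777701378)
top guides 253 [ 0.5849 -0.2554  0.0661] [ 0.519 -0.265  0.055  0.647 -0.19   0.074]
-0.28 [0.442 0.678 0.01 ]
-0.23 [0.448 0.678 0.072]
-0.18 [0.441 0.671 0.151]
-0.13 [0.442 0.646 0.089]
-0.08 [0.447 0.673 0.08 ]
-0.03 [0.441 0.676 0.155]
0.02 [0.463 0.672 0.083]
0.07 [0.44  0.68  0.085]
0.12 [0.441 0.678 0.158]
0.17 [0.455 0.679 0.159]
0.22 [0.443 0.674 0.162]
0.27 [0.461 0.677 0.164]
0.32 [0.454 0.619 0.167]
0.37 [0.457 0.68  0.169]
side knobtop 99 [ 0.5751 -0.1654  0.1487] [ 0.565 -0.176  0.135  0.588 -0.152  0.152]
side key 143 [ 0.474  -0.0143  0.1502] [ 0.458 -0.029  0.142  0.491  0.007  0.154]
side board 4090 [ 0.5415 -0.0622  0.0067] [ 0.45  -0.3    0.003  0.67   0.45   0.01 ]
((560.05126953125, 75.09475708007812), (749.5333251953125, 219.3771209716797), 89.9640121459961)
side guides 466 [ 0.5786 -0.2551  0.067 ] [ 0.515 -0.263  0.055  0.643 -0.19   0.074]
-0.28 [0.446 0.675 0.01 ]
-0.23 [0.445 0.678 0.071]
-0.18 [0.44  0.677 0.151]
-0.13 [0.475 0.676 0.086]
-0.08 [0.445 0.644 0.078]
-0.03 [0.443 0.644 0.153]
0.02 [0.453 0.642 0.082]
0.07 [0.455 0.68  0.083]
0.12 [0.44  0.675 0.157]
0.17 [0.466 0.679 0.16 ]
0.22 [0.465 0.679 0.161]
0.27 [0.444 0.664 0.163]
0.32 [0.441 0.679 0.165]
0.37 [0.462 0.639 0.168]
```

The jar meant is the one in the cage, at about (235,275) in the top picture: grey, lying across the track. The pink (235,460) and red (322,417), (402,387) cylinders are look-alikes outside the rack, so I'll leave them. The plunger cap is at (413,318) and the knob at (494,266). Next I fit the rack's yaw and check these in one crop.

Run:
```python
from h import *
s=ctrl.get_state();print("tool axes\n",np.round(R.from_rotvec(s["tool_rot"]).as_matrix(),3))
from scipy.optimize import least_squares
for c in("top","side"):
    im=dict(np.load(f"/tmp/{c}.npz"));P=cloud(im).reshape(-1,3);P=P[im["depth"].ravel()>0]
    # guide tops: z ~ .082+.045*(y-.077)
    e=P[:,2]-(.082+.045*(P[:,1]-.077))
    m=(abs(e)<.003)&(P[:,1]>-.25)&(P[:,1]<.1)
    for n,lo,hi in(("L",.49,.53),("R",.60,.65)):
        q=P[m&(P[:,0]>lo)&(P[:,0]<hi)]
        k=np.polyfit(q[:,1],q[:,0],1)
        r=q[:,0]-np.polyval(k,q[:,1]);q=q[abs(r)<.006];k=np.polyfit(q[:,1],q[:,0],1)
        print(c,n,len(q),"slope",k[0].round(4),"x at y=.077,-.165:",np.polyval(k,[.077,-.165]).round(4),"z err",np.median(e[m]).round(4))
    q=P[(P[:,0]>.53)&(P[:,0]<.62)&(P[:,1]<-.24)&(P[:,1]>-.29)&(P[:,2]>.04)]
    print("endwall",len(q),np.round([q[:,1].min(),q[:,1].max(),q[:,2].max()],3))
im=dict(np.load("/tmp/top.npz"))["color"]
cv2.imwrite("pics/crop.png",cv2.resize(im[140:220,110:360,::-1],None,fx=3.2,fy=3.2,interpolation=cv2.INTER_CUBIC))
```

```text
tool axes
 [[-0.908  0.418  0.   ]
 [ 0.418  0.908  0.   ]
 [ 0.     0.    -1.   ]]
top L 229 slope -0.0301 x at y=.077,-.165: [0.5139 0.5212] z err -0.0003
top R 220 slope -0.0334 x at y=.077,-.165: [0.6332 0.6412] z err -0.0003
endwall 209 [-0.265 -0.24   0.071]
side L 314 slope -0.0309 x at y=.077,-.165: [0.5096 0.5171] z err 0.0002
side R 297 slope -0.0314 x at y=.077,-.165: [0.6292 0.6368] z err 0.0002
endwall 312 [-0.263 -0.24   0.07 ]
```

View pics/crop.png

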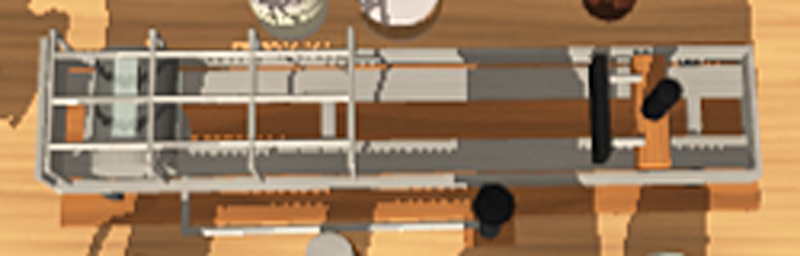

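The crop shows the grey jar in the cage at (130,100), the knob at (662,98) and the plunger cap at (493,205). The rack yaw is about 0.031 rad and its origin is near (0.571, 0.080). First move is towards the knob.

```bash
python3 -m inch '[{"slide":[-0.95,-0.89,-0.12],"angular":[0,0,1],"claw":0.3},{"slide":[-0.95,-0.89,-0.12],"angular":[0,0,1],"claw":0.3},{"slide":[-0.95,-0.89,-0.12],"angular":[0,0,1],"claw":0.3},{"slide":[-0.95,-0.89,-0.12],"angular":[0,0,1],"claw":0.3},{"slide":[-0.95,-0.89,-0.12],"angular":[0,0,1],"claw":0.3},{"slide":[-0.95,-0.89,-0.12],"angular":[0,0,1],"claw":0.3},{"slide":[-0.95,-0.89,-0.12],"angular":[0,0,1],"claw":0.3},{"slide":[-0.95,-0.89,-0.12],"angular":[0,0,1],"claw":0.3}]' 40
cat >> h.py <<'E'
def plan(x,y,z,yaw=0.031):
    "slide/angular numbers from the measured pose to x,y,z with tool y along world yaw"
    s=ctrl.get_state();M=R.from_rotvec(s["tool_rot"]).as_matrix()
    T=np.array([[np.sin(yaw),np.cos(yaw),0],[-np.cos(yaw),np.sin(yaw),0],[0,0,-1.]]).T
    T=np.column_stack([[-np.sin(yaw),np.cos(yaw),0],[np.cos(yaw),np.sin(yaw),0],[0,0,-1.]])
    d=M.T@(np.array([x,y,z])-s["position"]);a=R.from_matrix(M.T@T).as_rotvec(degrees=True)
    print("t",s["time"],"pos",s["position"].round(4),"slide",(d/.25).round(3),"ang",(a/30).round(3),"grip",round(s["grip_width"],3),"dist",np.linalg.norm(d).round(3),"f",s["ft_force"].round(1))
E
python3 -c "
from h import *
plan(.579,-.165,.2)"
```

```text
time: 1.5
position: [0.3973, 0.2844, 0.2647]
tool_rot: [1.455, 2.783, 0.002]
ft_force: [0.3, -0.0, 0.4]
grip_width: 0.651
grip_force: 0.0
t 1.5 pos [0.3973 0.2844 0.2647] slide [-1.891 -0.429  0.259] ang [0.004 0.    1.101] grip 0.651 dist 0.489 f [ 0.3 -0.   0.4]
```

```bash
python3 -m inch '[{"slide":[-0.95,-0.22,0],"angular":[0,0,1],"claw":0.3},{"slide":[-0.95,-0.22,0],"angular":[0,0,1],"claw":0.3},{"slide":[-0.95,-0.22,0],"angular":[0,0,1],"claw":0.3},{"slide":[-0.95,-0.22,0],"angular":[0,0,1],"claw":0.3},{"slide":[-0.95,-0.22,0],"angular":[0,0,1],"claw":0.3},{"slide":[-0.95,-0.22,0],"angular":[0,0,1],"claw":0.3}]'
python3 -c "
from h import *
plan(.579,-.165,.2)"
```

```text
time: 2.1
position: [0.4887, 0.057, 0.264]
tool_rot: [2.127, 2.309, -0.0]
ft_force: [-1.1, 0.3, -0.1]
grip_width: 0.649
grip_force: 0.0
t 2.1 pos [0.4887 0.057  0.264 ] slide [-0.914  0.287  0.259] ang [0.003 0.004 0.097] grip 0.649 dist 0.248 f [-1.1  0.3 -0.1]
```

```bash
python3 -m inch '[{"slide":[-0.91,0.29,0.25],"angular":[0,0,0.1],"claw":0.2},{"slide":[-0.91,0.29,0.25],"angular":[0,0,0.1],"claw":0.2},{"slide":[-0.91,0.29,0.25],"angular":[0,0,0.1],"claw":0.2},{"slide":[-0.91,0.29,0.25],"angular":[0,0,0.1],"claw":0.2},{"slide":[-0.91,0.29,0.25],"angular":[0,0,0.1],"claw":0.2},{"slide":[-0.91,0.29,0.25],"angular":[0,0,0.1],"claw":0.2},{"slide":[-0.91,0.29,0.25],"angular":[0,0,0.1],"claw":0.2}]'
python3 - <<'E'
from h import *
plan(.579,-.165,.127)
for c in("top","side"):
    im=ctrl.get_image(c);P=cloud(im);np.savez(f"/tmp/{c}1.npz",**im)
    cv2.imwrite(f"pics/{c}1.png",im["color"][...,::-1])
    p=P[im["depth"]>0];q=p[np.all((p>[.53,-.2,.137])&(p<[.62,-.13,.153]),1)]
    print(c,len(q),np.median(q,0).round(4) if len(q) else 0)
    for r in ctrl.find_in("jar",c)[:4]: print(c,r["confidence"],np.round(r["bbox"]))
a,b=[cv2.imread(f"pics/{c}1.png") for c in("top","side")]
cv2.imwrite("pics/both1.png",cv2.resize(np.hstack([a,b]),(800,300)))
E
```

```text
time: 2.8
position: [0.58, -0.1562, 0.2]
tool_rot: [-2.177, -2.263, 0.002]
ft_force: [0.2, 0.7, 0.0]
grip_width: 0.6
grip_force: 0.0
t 2.8 pos [ 0.58   -0.1562  0.2   ] slide [-0.035 -0.005  0.292] ang [-0.004 -0.     0.014] grip 0.6 dist 0.074 f [0.2 0.7 0. ]
top 0 0
top 0.93 [153. 178.  29.  42.]
top 0.76 [153. 293.  44.  34.]
top 0.73 [207. 267.  36.  46.]
side 95 [ 0.5755 -0.1659  0.1488]
side 0.95 [208. 235.  44.  38.]
side 0.64 [251. 137.  38.  28.]
side 0.56 [150. 169.  31.  39.]
```

View pics/both1.png

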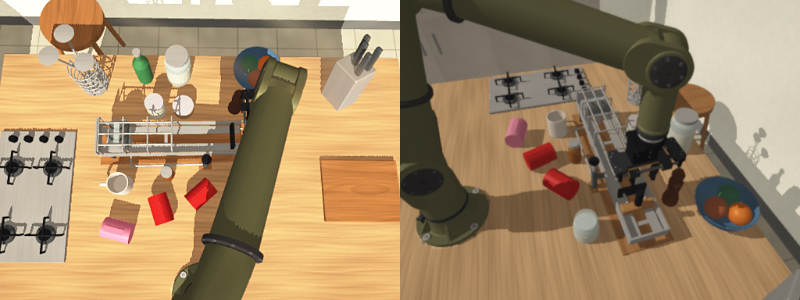

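The top view (left) leaves the cage clear at (150,135), so I can watch the jar there. The gripper is above the knob, so I lower it now.

```bash
python3 -m inch '[{"slide":[0,0,0.15],"angular":[0,0,0],"claw":0.2},{"slide":[0,-0.005,0.29],"angular":[0,0,0],"claw":0.2},{"slide":[0,-0.005,0.29],"angular":[0,0,0],"claw":0.2},{"slide":[0,-0.005,0.29],"angular":[0,0,0],"claw":0.2}]'
python3 -c "
from h import *
plan(.579,-.165,.127)"
```

```text
time: 3.4
position: [0.5789, -0.1555, 0.1294]
tool_rot: [-2.175, -2.267, -0.001]
ft_force: [0.8, 0.1, 0.8]
grip_width: 0.601
grip_force: 0.0
t 3.4 pos [ 0.5789 -0.1555  0.1294] slide [-0.038 -0.001  0.009] ang [ 0.001 -0.001  0.019] grip 0.601 dist 0.01 f [0.8 0.1 0.8]
```

```bash
python3 -m inch '[{"slide":[-0.038,0,0.01],"angular":[0,0,0.02],"claw":0.2},{"slide":[-0.038,0,0.01],"angular":[0,0,0.02],"claw":0.2},{"slide":[-0.038,0,0.01],"angular":[0,0,0.02],"claw":-1},{"slide":[-0.038,0,0.01],"angular":[0,0,0.02],"claw":-1}]' 40
python3 -m inch '[{"slide":[0,0,0],"angular":[0,0,0],"claw":-1},{"slide":[0,0,0],"angular":[0,0,0],"claw":-1}]'
python3 -c "
from h import *
plan(.579,-.165,.127)"
```

```text
time: 3.8
position: [0.5794, -0.1664, 0.1268]
tool_rot: [2.189, 2.252, 0.002]
ft_force: [0.2, 0.1, 0.5]
grip_width: 0.496
grip_force: 0.0
time: 4.0
position: [0.5791, -0.1661, 0.1262]
tool_rot: [2.189, 2.254, 0.0]
ft_force: [0.2, -0.1, 0.5]
grip_width: 0.324
grip_force: 0.0
t 4.0 pos [ 0.5791 -0.1661  0.1262] slide [ 0.004 -0.    -0.003] ang [ 0.    -0.    -0.003] grip 0.324 dist 0.001 f [ 0.2 -0.1  0.5]
```

```bash
python3 -m inch '[{"slide":[0,0,0],"angular":[0,0,0],"claw":-1},{"slide":[0,0,0],"angular":[0,0,0],"claw":-1},{"slide":[0.06,0,-0.003],"angular":[0,0,0],"claw":-1},{"slide":[0.14,0,-0.006],"angular":[0,0,0],"claw":-1},{"slide":[0.22,0,-0.01],"angular":[0,0,0],"claw":-1},{"slide":[0.3,0,-0.013],"angular":[0,0,0],"claw":-1},{"slide":[0.36,0,-0.016],"angular":[0,0,0],"claw":-1},{"slide":[0.36,0,-0.016],"angular":[0,0,0],"claw":-1},{"slide":[0.36,0,-0.016],"angular":[0,0,0],"claw":-1}]' 40
python3 -c "
from h import *
plan(.579,-.165,.127)
im=ctrl.get_image('side');P=cloud(im);p=P[im['depth']>0]
q=p[np.all((p>[.53,-.14,.08])&(p<[.62,-.0,.11]),1)];print(np.median(q,0))
cv2.imwrite('pics/s2.png',cv2.resize(im['color'][150:330,200:400,::-1],None,fx=3,fy=3))"
```

```text
time: 4.9
position: [0.5767, -0.0751, 0.1302]
tool_rot: [-2.187, -2.254, -0.003]
ft_force: [2.0, 4.0, -0.3]
grip_width: 0.265
grip_force: 40.0
t 4.9 pos [ 0.5767 -0.0751  0.1302] slide [-0.36  -0.002  0.012] ang [ 0.001 -0.003 -0.002] grip 0.265 dist 0.09 f [ 2.   4.  -0.3]
[ 0.56223047 -0.06828438  0.08277337]
```

View pics/s2.png

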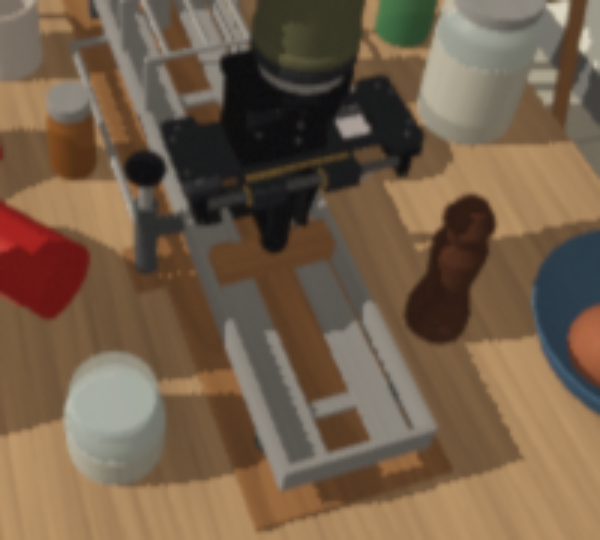

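The catcher came along and now stands about 15 mm short of its uppermost place, with the plunger cap free at (145,165). I let go of the knob and move above the plunger.

```bash
python3 -m inch '[{"slide":[0,0,0],"angular":[0,0,0],"claw":-0.08},{"slide":[0,0,0],"angular":[0,0,0],"claw":-0.08},{"slide":[0,0,0],"angular":[0,0,0],"claw":-0.08},{"slide":[0,0,-0.19],"angular":[0,0,0],"claw":-0.08},{"slide":[0,0,-0.19],"angular":[0,0,0],"claw":-0.08},{"slide":[0.26,-0.393,-0.19],"angular":[0,0,0],"claw":-0.7},{"slide":[0.26,-0.393,-0.19],"angular":[0,0,0],"claw":-0.7},{"slide":[0.26,-0.393,-0.19],"angular":[0,0,0],"claw":-0.7},{"slide":[0.26,-0.393,-0.15],"angular":[0,0,0],"claw":-0.7},{"slide":[0.26,-0.393,-0.15],"angular":[0,0,0],"claw":-0.7}]'
cat >> h.py <<'E'
from scipy.optimize import least_squares
def jar(im,lo=-.2):
    "rack-frame y of the jar's centre by a circle fit of known radius"
    P=cloud(im)[im["depth"]>0]-[.5714,.080,0];u=P[:,:2]@[[ .9995,-.031],[.031,.9995]]
    x,y,z=u[:,0],u[:,1],P[:,2];h=z-.060-.045*y
    m=(abs(x)<.045)&(y>lo)&(y<.29)&(h>.03)&(h<.078);q=y[m];k=z[m]
    if len(q)<30: return None,0,0
    # start: densest 73 mm window
    g=np.arange(lo,.3,.004);c0=g[np.argmax([(abs(q-a)<.034).sum() for a in g])]
    f=least_squares(lambda p:np.hypot(q-p[0],k-(.0965+.045*p[0]))-.0365,[c0],loss="soft_l1",f_scale=.002)
    return f.x[0],len(q),np.median(abs(f.fun))
E
python3 - <<'E'
from h import *
plan(.4766,-.013,.165)
for c in("top","side"): 
  print(c,jar(dict(np.load(f"/tmp/{c}.npz"))))
  im=ctrl.get_image(c);print(jar(im))
  P=cloud(im);p=P[im["depth"]>0];q=p[np.all((p>[.53,-.12,.138])&(p<[.62,-.03,.158]),1)]; print("knob",len(q),np.median(q,0).round(4) if len(q) else 0)
  q=p[np.all((p>[.45,-.04,.144])&(p<[.5,.02,.154]),1)]; print("key",len(q),np.median(q,0).round(4) if len(q) else 0)
plan(.4766,-.013,.165)
E
```

```text
time: 5.95
position: [0.476, -0.0147, 0.1666]
tool_rot: [-2.189, -2.253, 0.001]
ft_force: [-0.3, -0.8, 0.2]
grip_width: 0.168
grip_force: 0.0
t 5.95 pos [ 0.476  -0.0147  0.1666] slide [0.007 0.003 0.006] ang [-0.001  0.    -0.004] grip 0.168 dist 0.002 f [-0.3 -0.8  0.2]
top (np.float64(0.22633966191074442), 787, np.float64(0.0020377410992394734))
(np.float64(0.22864971029730388), 628, np.float64(0.0009659510535840639))
knob 0 0
key 0 0
side (np.float64(0.1597169297738575), 716, np.float64(0.034622576950081634))
(np.float64(-0.13462625127396466), 427, np.float64(0.0060534749613659795))
knob 86 [ 0.5728 -0.0763  0.1525]
key 79 [ 0.476 -0.02   0.15 ]
t 6.05 pos [ 0.477  -0.0154  0.1674] slide [ 0.01  -0.001  0.01 ] ang [ 0.     0.002 -0.007] grip 0.16 dist 0.003 f [ 0.4 -0.2  1. ]
```

```bash
python3 -m inch '[{"slide":[0,0,0.12],"angular":[0,0,0],"claw":-0.7},{"slide":[0,0,0.125],"angular":[0,0,0],"claw":-0.7},{"slide":[0,0,-0.04],"angular":[0,0,0],"claw":-0.08},{"slide":[-0.13,0.197,-0.04],"angular":[0,0,0],"claw":-0.08},{"slide":[-0.26,0.393,-0.04],"angular":[0,0,0],"claw":-0.08},{"slide":[-0.26,0.393,-0.04],"angular":[0,0,0],"claw":-0.08},{"slide":[-0.26,0.393,-0.04],"angular":[0,0,0],"claw":-0.08},{"slide":[-0.26,0.393,0.15],"angular":[0,0,0],"claw":-0.08},{"slide":[-0.26,0.393,0.15],"angular":[0,0,0],"claw":-1},{"slide":[-0.26,0.393,0.15],"angular":[0,0,0],"claw":-1}]' 40
python3 - <<'E'
from h import *
plan(.5767,-.0753,.1303)
im=ctrl.get_image("top");print(jar(im,-.05)); s=ctrl.get_state();print(s["time"],s["grip_width"])
E
```

```text
time: 7.05
position: [0.5754, -0.0761, 0.1297]
tool_rot: [-2.188, -2.252, 0.003]
ft_force: [0.7, -0.2, -0.5]
grip_width: 0.352
grip_force: 0.0
t 7.05 pos [ 0.5754 -0.0761  0.1297] slide [ 0.003  0.005 -0.003] ang [-0.005  0.    -0.004] grip 0.352 dist 0.002 f [ 0.7 -0.2 -0.5]
(np.float64(0.13647044756693627), 649, np.float64(0.0009301520693344723))
7.1 0.3118531311841433
```

```bash
python3 -c "
from h import *
im=ctrl.get_image('top');print(jar(im,-.05))"
python3 -m inch '[{"slide":[0,0,0],"angular":[0,0,0],"claw":-1},{"slide":[0,0,0],"angular":[0,0,0],"claw":-1}]'
python3 -c "
from h import *
im=ctrl.get_image('top');print(jar(im,-.05));s=ctrl.get_state();print(s['time'],s['grip_width'],s['grip_force'])"
```

```text
(np.float64(0.12693655053885136), 635, np.float64(0.0009762071547766149))
time: 7.35
position: [0.5768, -0.0763, 0.1317]
tool_rot: [2.188, 2.253, 0.002]
ft_force: [-3.2, -0.4, 3.7]
grip_width: 0.261
grip_force: 40.0
(np.float64(0.07484504250697943), 671, np.float64(0.000992433732587901))
7.4 0.2656073781195905 39.993735859170556
```

```bash
python3 -c "
from h import *
im=ctrl.get_image('top');print(jar(im,-.05))"
python3 -m inch '[{"slide":[0,0,0],"angular":[0,0,0],"claw":-1}]'
python3 - <<'E'
from h import *
im=ctrl.get_image('top');yj=jar(im,-.05);print(yj);s=ctrl.get_state();print(s['time'],s['grip_force'],s['position'])
T=np.array([7.05,7.10,7.35,7.55])-7.6;Y=[.1365,.1269,.0748,yj[0]]
for a in(.08,.115,.15):
    f=np.polyfit(T,np.array(Y)+.5*a*T**2,1);print(a,f.round(4),(np.array(Y)+.5*a*T**2-np.polyval(f,T)).round(4))
E
```

```text
(np.float64(0.06327511058122773), 637, np.float64(0.0009300647949412391))
time: 7.55
position: [0.5768, -0.0763, 0.1316]
tool_rot: [2.189, 2.253, 0.002]
ft_force: [-4.2, 0.2, 7.3]
grip_width: 0.265
grip_force: 40.0
(np.float64(0.026293325061442233), 689, np.float64(0.001024318438787683))
7.6 39.99405755661428 [ 0.57684018 -0.07631926  0.13164469]
0.08 [-0.2438  0.015 ] [-0.0005 -0.      0.0013 -0.0008]
0.115 [-0.2545  0.0141] [-0.0002 -0.0001  0.0007 -0.0004]
0.15 [-0.2652  0.0132] [ 0.0001 -0.0001 -0.      0.    ]
```

```bash
cat > opt.py <<'E'
import numpy as np, itertools
from scipy.optimize import minimize
S=np.array(list(itertools.product([.015,.05],[.0733,.0768,.0803],[.8,1.3],[.256,.268],[.15,.155,.162],[.15,.4]))).T
lag,gap,m,v0,stop,dr=S
N=26
def sim(vr,full=False):
    q=np.zeros(S.shape[1]);x=np.zeros_like(q);v=v0.copy();dt=.004;cmd=0;pk=np.zeros_like(q);tr=[]
    p0=np.zeros_like(q)
    for i in range(int(N*.1/dt)):
        k=min(int(i*dt/.1),len(vr)-1);cmd+=vr[k]*dt
        qn=np.minimum(q+(cmd-q)*dt/lag,stop);qv=(qn-q)/dt;q=qn
        pen=np.maximum(x-gap-q,0);F=np.where(pen>0,np.maximum(150*pen+4*(v-qv),0),0)
        a=np.where(pen>0,dr,.15)
        v=v+(a-F/m)*dt;x=x+v*dt;pk=np.maximum(pk,pen)
        if full and i%25==24: tr.append((round(i*dt,2),round(cmd*1000,1),np.median(q*1e3).round(1),np.median(pen*1e3).round(1),pen.max().round(4)))
    return (pk,tr) if full else pk
def prof(p):
    return np.r_[np.clip(p,0,.4),[.02]*3]
def cost(p):
    w=prof(p);pk=sim(w)
    return pk.max()*1e3+pk.mean()*1e3+300*max(0,abs(np.sum(w)*.1-.158)-.002)*10+.5*np.sum(np.diff(w,2)**2)*10
best=None
for p0 in([0,.1,.2,.22,.22,.2,.17,.14,.11,.08,.06,.04,.03,.02,.02],[.05,.15,.2,.2,.18,.16,.14,.12,.1,.08,.06,.04,.03,.02,.02]):
    p0=np.array(p0);p0=p0*.152/(p0.sum()*.1)
    r=minimize(cost,p0,method="Powell",options=dict(maxiter=12,maxfev=3500))
    if best is None or r.fun<best.fun:best=r
w=prof(best.x);print(w.round(3),np.cumsum(w*100).round(1),"slide",np.cumsum(w*.1/.25).round(3))
pk,tr=sim(w,True);print(pk.max(),pk.mean(),S[:,pk.argmax()]);print(*tr,sep="\n")
E
time timeout 500 python3 opt.py
```

```text
[0.    0.    0.129 0.273 0.216 0.249 0.179 0.137 0.124 0.078 0.053 0.036
 0.026 0.021 0.02  0.02  0.02  0.02 ] [  0.    0.   12.9  40.2  61.8  86.7 104.5 118.2 130.6 138.4 143.6 147.3
 149.9 152.  154.  156.  158.  160. ] slide [0.    0.    0.052 0.161 0.247 0.347 0.418 0.473 0.522 0.553 0.575 0.589
 0.6   0.608 0.616 0.624 0.632 0.64 ]
0.010599433312153558 0.00759752411103826 [0.015  0.0803 1.3    0.256  0.15   0.4   ]
(0.1, np.float64(0.0), np.float64(0.0), np.float64(0.0), np.float64(0.0))
(0.2, np.float64(0.0), np.float64(0.0), np.float64(0.0), np.float64(0.0))
(0.3, np.float64(12.9), np.float64(9.6), np.float64(0.0), np.float64(0.0048))
(0.4, np.float64(39.6), np.float64(32.4), np.float64(4.1), np.float64(0.0098))
(0.5, np.float64(61.2), np.float64(54.9), np.float64(5.9), np.float64(0.0105))
(0.6, np.float64(86.1), np.float64(79.1), np.float64(1.6), np.float64(0.0089))
(0.7, np.float64(104.2), np.float64(98.9), np.float64(1.8), np.float64(0.0104))
(0.8, np.float64(117.9), np.float64(113.9), np.float64(4.6), np.float64(0.0088))
(0.9, np.float64(130.3), np.float64(126.7), np.float
[... 745 characters left out ...]
4(0.0052))
(1.9, np.float64(161.7), np.float64(155.0), np.float64(1.5), np.float64(0.0044))
(2.0, np.float64(163.7), np.float64(155.0), np.float64(1.9), np.float64(0.0047))
(2.1, np.float64(165.7), np.float64(155.0), np.float64(2.2), np.float64(0.0055))
(2.2, np.float64(167.7), np.float64(155.0), np.float64(2.0), np.float64(0.0047))
(2.3, np.float64(169.7), np.float64(155.0), np.float64(1.9), np.float64(0.0043))
(2.4, np.float64(171.7), np.float64(155.0), np.float64(1.9), np.float64(0.0041))
(2.5, np.float64(173.7), np.float64(155.0), np.float64(2.0), np.float64(0.0037))
(2.6, np.float64(175.7), np.float64(155.0), np.float64(2.1), np.float64(0.004))
real	4m44.118s
user	4m41.517s
sys	0m0.194s
```

Run:
```python
src=open('opt.py').read().split('best=None')[0].replace('[.8,1.3]','[.75,1.0]').replace('[.15,.4]','[.25,.5]')
exec(src)
tail=[150,153,155,157,159,161]
C=dict(A=[0,4,18,40,64,87,106,121,132,140,146]+tail,B=[0,2,15,38,62,85,104,119,131,140,146]+tail,
C=[0,0,13,38,63,86,104,118,130,138,144]+tail,D=[0,8,26,49,72,93,110,124,134,141,146]+tail,E=[0,4,20,44,68,90,108,122,133,140,145]+tail,
F=[0,4,16,35,57,79,99,115,128,138,145]+tail,G=[2,10,25,44,65,86,104,119,131,140,146]+tail)
for n,c in C.items():
    w=np.diff(np.r_[0,c])/100;w=np.r_[w,.01];pk,tr=sim(w,True)
    print(n,(pk.max()*1e3).round(2),(pk.mean()*1e3).round(2),S[:,pk.argmax()],[t[3] for t in tr[:14]],[float((t[4]*1e3).round(1)) for t in tr[:14]])
```

```text
A 9.96 7.3 [0.05   0.0733 1.     0.268  0.15   0.5   ] [np.float64(0.0), np.float64(0.0), np.float64(0.0), np.float64(4.4), np.float64(5.6), np.float64(2.5), np.float64(1.9), np.float64(3.7), np.float64(5.6), np.float64(4.6), np.float64(2.7), np.float64(2.2), np.float64(3.3), np.float64(3.1)] [0.0, 0.0, 0.5, 9.9, 8.5, 9.1, 8.6, 6.4, 9.3, 9.0, 6.3, 5.1, 5.7, 6.4]
B 10.28 7.2 [0.05   0.0733 1.     0.268  0.15   0.5   ] [np.float64(0.0), np.float64(0.0), np.float64(0.0), np.float64(5.5), np.float64(5.1), np.float64(1.6), np.float64(1.8), np.float64(4.0), np.float64(5.1), np.float64(4.4), np.float64(3.3), np.float64(2.6), np.float64(3.1), np.float64(2.8)] [0.0, 0.0, 3.0, 10.2, 8.2, 8.8, 7.4, 7.3, 9.0, 9.2, 8.4, 5.4, 5.6, 6.2]
C 10.17 6.83 [0.05   0.0733 1.     0.268  0.15   0.5   ] [np.float64(0.0), np.float64(0.0), np.float64(0.0), np.float64(5.4), np.float64(4.2), np.float64(1.9), np.float64(3.5), np.float64(5.0), np.float64(4.5), np.float64(4.0), np.float64(3.0), np.float64(1.7), np.float64(3.5), np.float64(3.7)] [0.0, 0.0, 4.7, 9.4, 7.6, 8.9, 8.5, 8.6, 9.4, 9.3, 6.5, 4.4, 6.2, 7.4]
D
[... 775 characters left out ...]
68  0.15   0.5   ] [np.float64(0.0), np.float64(0.0), np.float64(0.0), np.float64(7.3), np.float64(6.1), np.float64(0.2), np.float64(0.0), np.float64(0.0), np.float64(4.1), np.float64(5.4), np.float64(4.8), np.float64(2.9), np.float64(2.5), np.float64(2.6)] [0.0, 0.0, 1.7, 11.7, 9.6, 7.9, 3.9, 5.5, 8.5, 9.2, 10.8, 10.5, 7.4, 6.1]
G 11.04 8.73 [0.015  0.0803 1.     0.256  0.15   0.5   ] [np.float64(0.0), np.float64(0.0), np.float64(0.0), np.float64(0.5), np.float64(7.4), np.float64(5.6), np.float64(1.3), np.float64(1.4), np.float64(3.5), np.float64(5.2), np.float64(4.9), np.float64(2.8), np.float64(2.5), np.float64(2.6)] [0.0, 0.0, 0.0, 8.0, 10.6, 10.5, 9.5, 4.4, 7.8, 7.9, 7.6, 6.3, 5.4, 5.5]
```

Run:
```python
from h import *
Y=[]
for k in range(2):
    im=ctrl.get_image('top');r=jar(im,-.05);Y.append(r[0]);print(r)
print(ctrl.get_state()["time"])
T=np.array([7.05,7.10,7.35,7.4,7.55,7.6,7.65])-7.6;Y=np.array([.1365,.1269,.0748,.0633,.0263]+Y)
print(np.polyfit(T,Y,2))
for a in(.115,.15):
    f=np.polyfit(T,Y+.5*a*T**2,1);print(a,f.round(4),(Y+.5*a*T**2-np.polyval(f,T)).round(4))
```

```text
(np.float64(0.013210781555120104), 720, np.float64(0.0010250336928783362))
(np.float64(-0.00020606491111211736), 736, np.float64(0.0008583980083928487))
7.7
[-0.07466359 -0.26497102  0.01323231]
0.115 [-0.2562  0.0135] [-0.0005 -0.0003  0.0009  0.0009  0.0001 -0.0003 -0.0008]
0.15 [-0.2651  0.0132] [ 0.0001 -0.0001 -0.      0.      0.     -0.      0.    ]
```

```bash
python3 -m inch '[{"slide":[-0.016,0,0.001],"angular":[0,0,0],"claw":-1},{"slide":[-0.072,0,0.003],"angular":[0,0,0],"claw":-1}]'; python3 -c "
from h import *
print(ctrl.get_state()['position'])"
```

```text
time: 7.9
position: [0.5772, -0.0894, 0.131]
tool_rot: [-2.181, -2.255, -0.007]
ft_force: [-5.7, 6.6, 7.7]
grip_width: 0.261
grip_force: 40.0
[ 0.57723499 -0.08936244  0.13098241]
```

Run:
```python
src=open('opt.py').read().split('best=None')[0].replace('[.8,1.3]','[.75,1.0]').replace('[.15,.4]','[.25,.5]').replace('[.015,.05]','[.028,.042]').replace('[.256,.268]','[.263,.267]')
exec(src)
tail=[150,153,155,157,159,161]
C=dict(A=[40,64,87,106,121,132,140,146],B=[42,66,89,107,121,132,140,146],
C=[42,66,87,105,119,130,138,145],D=[44,68,90,108,122,132,140,146],E=[44,67,87,104,118,129,138,145],F=[46,69,89,106,119,130,138,145])
for n,c in C.items():
    w=np.diff(np.r_[0,0,4,18,c,tail])/100;w=np.r_[w,.01];pk,tr=sim(w,True)
    print(n,(pk.max()*1e3).round(2),(pk.mean()*1e3).round(2),S[:,pk.argmax()],[float((t[4]*1e3).round(1)) for t in tr[2:16]])
```

```text
A 9.29 7.23 [0.042  0.0733 1.     0.267  0.15   0.5   ] [0.0, 9.1, 8.5, 7.4, 5.0, 7.1, 9.2, 7.8, 5.0, 3.8, 5.5, 6.4, 5.1, 4.4]
B 8.79 6.72 [0.028  0.0803 1.     0.263  0.15   0.5   ] [0.0, 8.1, 8.3, 8.3, 6.5, 7.3, 8.1, 6.0, 5.2, 4.7, 5.7, 6.1, 4.7, 4.4]
C 9.62 6.79 [0.028  0.0803 1.     0.263  0.15   0.5   ] [0.0, 8.1, 8.3, 9.4, 6.4, 6.3, 7.4, 6.3, 5.3, 4.3, 5.9, 6.7, 4.9, 4.1]
D 9.61 6.51 [0.028  0.0803 1.     0.263  0.15   0.5   ] [0.0, 7.2, 8.1, 9.6, 7.5, 6.5, 7.7, 6.0, 5.1, 4.8, 5.6, 6.1, 4.7, 4.4]
E 10.64 6.95 [0.028  0.0803 1.     0.263  0.15   0.5   ] [0.0, 7.2, 8.6, 10.6, 7.3, 5.2, 6.2, 5.8, 6.0, 5.4, 5.8, 6.1, 4.5, 4.3]
F 11.05 7.1 [0.028  0.0803 1.     0.263  0.15   0.5   ] [0.0, 6.3, 8.4, 11.0, 8.5, 5.4, 5.6, 5.6, 5.8, 5.4, 5.8, 6.1, 4.5, 4.3]
```

```bash
python3 -m inch '[{"slide":[-0.1,0,0.004],"angular":[0,0,0],"claw":-1},{"slide":[-0.196,0,0.009],"angular":[0,0,0],"claw":-1},{"slide":[-0.288,0,0.013],"angular":[0,0,0],"claw":-1},{"slide":[-0.36,0,0.016],"angular":[0,0,0],"claw":-1},{"slide":[-0.416,0,0.019],"angular":[0,0,0],"claw":-1},{"slide":[-0.456,0,0.021],"angular":[0,0,0],"claw":-1},{"slide":[-0.488,0,0.022],"angular":[0,0,0],"claw":-1},{"slide":[-0.512,0,0.023],"angular":[0,0,0],"claw":-1},{"slide":[-0.528,0,0.024],"angular":[0,0,0],"claw":-1},{"slide":[-0.54,0,0.024],"angular":[0,0,0],"claw":-1}]'; python3 -c "
from h import *
print(ctrl.get_state()['position'])
im=ctrl.get_image('side')
cv2.imwrite('pics/s3.png',cv2.resize(im['color'][130:340,180:420,::-1],None,fx=2.5,fy=2.5))"
```

```text
time: 8.9
position: [0.5816, -0.2274, 0.1248]
tool_rot: [-2.187, -2.254, -0.005]
ft_force: [-3.1, 4.8, 6.7]
grip_width: 0.263
grip_force: 40.0
[ 0.58156429 -0.2274191   0.12481435]
```

View pics/s3.png

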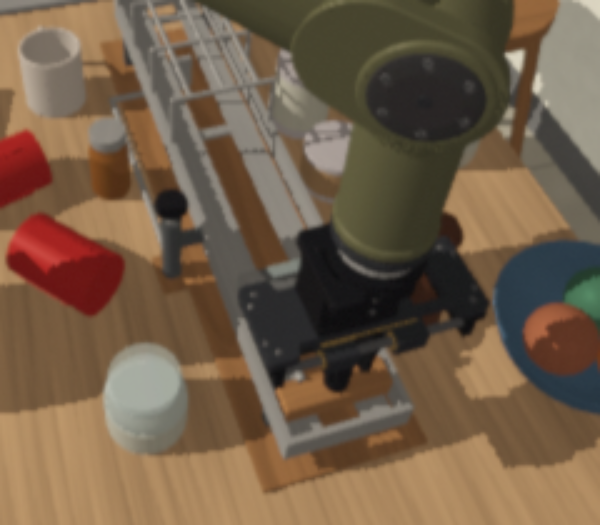

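The jar is on the pad behind the gripper, at about (290,270), and there's still a gap to the end wall at (345,430). I finish the travel slowly.

```bash
python3 -m inch '[{"slide":[-0.006,0,0],"angular":[0,0,0],"claw":-1},{"slide":[-0.012,0,0],"angular":[0,0,0],"claw":-1},{"slide":[-0.018,0,0.001],"angular":[0,0,0],"claw":-1},{"slide":[-0.024,0,0.001],"angular":[0,0,0],"claw":-1},{"slide":[-0.03,0,0.001],"angular":[0,0,0],"claw":-1},{"slide":[-0.036,0,0.002],"angular":[0,0,0],"claw":-1},{"slide":[-0.036,0,0.002],"angular":[0,0,0],"claw":-1}]'; python3 -c "
from h import *
print(ctrl.get_state()['position'])"
```

```text
time: 9.65
position: [0.5819, -0.2364, 0.1244]
tool_rot: [-2.187, -2.254, -0.005]
ft_force: [-3.9, 5.3, 7.4]
grip_width: 0.27
grip_force: 40.0
[ 0.58186703 -0.23643777  0.12442447]
```

```bash
python3 -m inch '[{"slide":[-0.006,0,0],"angular":[0,0,0],"claw":-1},{"slide":[-0.012,0,0],"angular":[0,0,0],"claw":-1},{"slide":[-0.018,0,0.001],"angular":[0,0,0],"claw":-1},{"slide":[-0.024,0,0.001],"angular":[0,0,0],"claw":-1},{"slide":[-0.03,0,0.001],"angular":[0,0,0],"claw":-1},{"slide":[-0.03,0,0.001],"angular":[0,0,0],"claw":-1}]'; python3 -c "
from h import *
print(ctrl.get_state()['position'])"
```

```text
time: 10.25
position: [0.582, -0.2387, 0.1243]
tool_rot: [-2.179, -2.251, -0.011]
ft_force: [-7.4, 14.3, 13.8]
grip_width: 0.265
grip_force: 40.0
[ 0.58198301 -0.23865059  0.12425763]
```

The catcher is at its stop: the force rose to 14 N. I relax, open the fingers and lift straight up.

```bash
python3 -m inch '[{"slide":[0.02,0,0],"angular":[0,0,0],"claw":-1},{"slide":[0.02,0,0],"angular":[0,0,0],"claw":-1},{"slide":[0.02,0,0],"angular":[0,0,0],"claw":0.1},{"slide":[0.02,0,0],"angular":[0,0,0],"claw":0.1},{"slide":[0.02,0,0],"angular":[0,0,0],"claw":0.1},{"slide":[0.02,0,0],"angular":[0,0,0],"claw":0.1},{"slide":[0.02,0,-0.1],"angular":[0,0,0],"claw":0.1},{"slide":[0.02,0,-0.25],"angular":[0,0,0],"claw":0.1},{"slide":[0.02,0,-0.4],"angular":[0,0,0],"claw":0.1},{"slide":[0.02,0,-0.6],"angular":[0,0,0],"claw":0.1}]'
python3 -m inch '[{"slide":[-0.2,0,-0.2],"angular":[0,0,0],"claw":0.1},{"slide":[-0.4,0,-0.2],"angular":[0,0,0],"claw":0.1},{"slide":[-0.6,0,-0.2],"angular":[0,0,0],"claw":0.1},{"slide":[-0.6,0,-0.2],"angular":[0,0,0],"claw":0.1},{"slide":[-0.6,0,-0.2],"angular":[0,0,0],"claw":0.1}]'
python3 - <<'E'
from h import *
for c in("top","side"):
    im=ctrl.get_image(c);P=cloud(im);p=P[im["depth"]>0]
    q=p[np.all((p>[.53,-.28,.13])&(p<[.63,-.2,.155]),1)];print(c,"knob",len(q),np.median(q,0).round(4) if len(q) else 0)
    q=p[np.all((p>[.455,-.035,.12])&(p<[.5,.01,.16]),1)];print("key z",np.median(q,0).round(4))
    print(jar(im,-.29))
    cv2.imwrite(f"pics/{c}4.png",cv2.resize(im['color'][...,::-1],(800,600)))
E
```

```text
time: 11.25
position: [0.5802, -0.2404, 0.2722]
tool_rot: [-2.188, -2.251, 0.003]
ft_force: [-0.1, 0.9, 0.1]
grip_width: 0.552
grip_force: 0.0
time: 11.75
position: [0.5835, -0.395, 0.3218]
tool_rot: [2.196, 2.246, -0.005]
ft_force: [-1.0, -0.5, 0.5]
grip_width: 0.553
grip_force: 0.0
top knob 68 [ 0.581  -0.2336  0.1441]
key z [ 0.4795 -0.0123  0.1276]
(np.float64(-0.224454586392758), 924, np.float64(0.0015244213186764652))
side knob 102 [ 0.5757 -0.2369  0.145 ]
key z [ 0.4745 -0.0136  0.1283]
(np.float64(-0.22396227144782968), 1249, np.float64(0.002402696420322016))
```

View pics/side4.png

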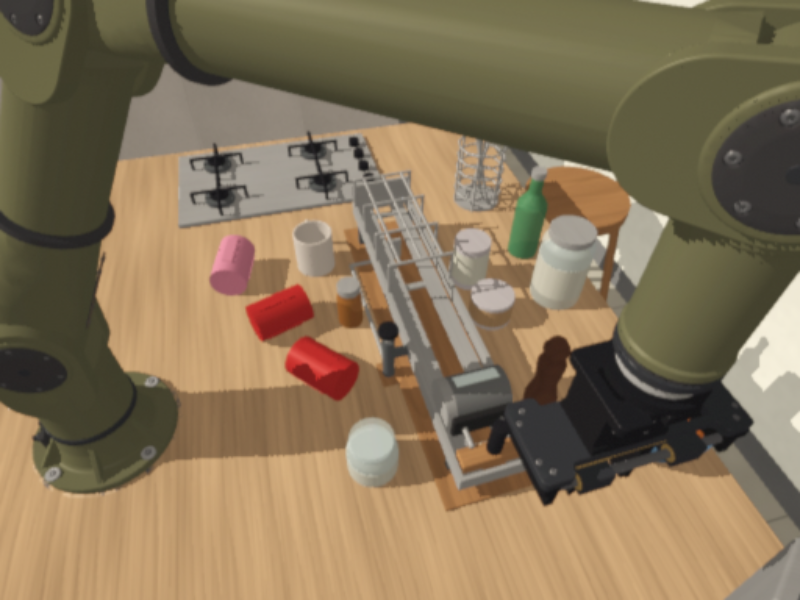

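The jar lies against the pad at (475,395), at rack y −0.224 (rest is −0.223). The plunger is down at z 0.128, the catcher is at the end, and the bystanders haven't moved. Handing in.

```bash
python3 -m inch '[{"slide":[0,0,0],"angular":[0,0,0],"claw":0.1},{"slide":[0,0,0],"angular":[0,0,0],"claw":0.1}]'; python3 -c "
from h import *
print(ctrl.close_job())"
```

```text
time: 12.05
position: [0.5865, -0.3885, 0.3226]
tool_rot: [-2.185, -2.256, -0.002]
ft_force: [0.6, -0.3, -0.1]
grip_width: 0.554
grip_force: 0.0
the job is handed in; nothing more can be done
None
```

I handed the job in at about 12 s: in the last pictures the jar lies against the pad at the lower end (rack y −0.224 m), the plunger is down and the hand is clear; no verdict came back, and I had no reading of how far the pad was pressed in.

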